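# Sweep the offcuts off the surface plate into the scrap bin

### The job

Clear the surface plate: with the closed fingers, sweep the three metal offcuts (round slug, flat-bar stub, angle piece) along the plate and over its open end so that they drop into the red scrap bin. Only push them, never pick them up, and let none fall anywhere else. Leave the finished brass bush standing where it is on the plate, and leave everything else on the bench and in the blue bin alone.

Things in the scene. Friction and masses are not known exactly. Their poses are not given: they have to be found in the camera images.
- plate: Fixed dark grey surface plate, 250 mm (x) by 260 mm (y), flat top 60 mm above the bench; origin at the centre of its underside, on the bench, z up. Blue lips 8 mm wide along both x edges stand 10 mm above the top; the two y ends are open, a bin against each. Place and yaw (0.2 rad) vary. Four parts stand on it, 55 mm apart in x, within 50 mm of mid y; their order varies.
- red_bin: Fixed red open-topped scrap bin, 240 (x) by 110 (y) by 50 mm high, walls and floor 4 mm, empty. Origin at the centre of its underside; axes parallel to the plate's. It stands at the plate's +y or -y end (varies), centre 187 mm from the plate's centre, leaving a 2 mm gap; its rim is 10 mm lower than the plate's top.
- blue_bin: Fixed blue bin of the same size at the other end of the plate, for finished parts; two brass bushes stand in it.
- slug_mid (a point): Centre of the loose bright aluminium round slug, 30 mm diameter, 18 mm high, standing flat on the plate (90 g). z is its axis.
- stub_mid (a point): Centre of the loose flat-bar stub in red primer, 36 (x) by 24 (y) by 16 mm high, lying flat on the plate at any yaw (100 g).
- angle_mid (a point): Centroid, half-way up, of the loose pale galvanised L-shaped angle offcut standing on its sawn end: legs 30 mm long and 5 mm thick along its +x and +y, 20 mm high; no point of it is more than 23 mm from the centroid in plan (50 g). Any yaw.
- bush_mid (a point): Centre of the finished brass bush standing on the plate among the offcuts: a ring 26 mm outside, 14 mm bore, 30 mm high, loose (100 g). To be left standing; z is its axis.
- bush1: Finished brass bush, same size, loose, standing in the blue bin; origin at its underside. To be left alone.
- bush2: Second finished brass bush in the blue bin; origin at its underside. To be left alone.
- file: Loose hand file with a brown wooden handle, 315 mm long, lying roughly along the bench's y beyond the plate; origin under it, near its middle; blade along its +x, 25 mm high. To be left alone.
- wrench: Loose steel wrench lying flat on the bench on the robot's right; origin under its middle. To be left alone.
- oil: Loose white bottle with a red cap, 56 mm diameter, 150 mm high, standing on the bench at the right; origin at its underside. To be left alone.
- square: Loose steel try square lying on the bench on the robot's left: stock 75 by 18 mm and 16 mm high along its x, thin blade reaching 119 mm along its +y; origin under the middle of the stock. To be left alone.

How it is judged:
By the outcome, as a careful person would: the job done as asked, in the order asked, and still so for the second after the job is handed in, with the robot touching nothing.
It also fails if it takes over 54 s, if anything falls off the work surface, if the arm or the gripper's body presses on something with over 40 N, if the wrist force passes 120 N, or if a joint passes its speed limit or range.

### The arm

A 6-joint arm with a two-finger parallel gripper is mounted at the origin on the work surface. World frame = base frame: x ahead of the robot, y to its left, z up, the work surface at z = 0. Lengths are in m, angles in rad, forces in N, time in s.
With the tool pointing down it reaches from about 0.375 to 0.9 m from the base axis. Payload 3.1 kg.
Tool frame: the origin (TCP) lies between the finger pads; the fingertips stand 25 mm ahead of it and the grasp point (between the pads) lies 6 mm ahead of it; y points along the fingers, x is the direction in which the jaws open and shut, and the axes are right-handed (so a half turn about y gives the same grasp; the last joint's range is limited). The gripper opens to 87 mm and grips with 3 to 60 N. Pads are 19 mm wide; open, the fingers measure 117 mm over their backs; the gripper's body (75 mm by 190 mm) begins 51 mm behind the grasp point.
Start: joints at [1.044, 0.527, 1.433, -0, 1.181, -0.178], TCP at [0.214, 0.587, 0.248] pointing down, gripper open.
Joint ranges: [-3.08, 3.08], [-0.75, 2.2], [0.22, 2.44], [-1.43, 4.57], [0, 2.65], [-2.85, 2.85]. Speed limits (rad/s): [2.79, 2.79, 3.14, 3.14, 3.14, 3.14].

### API

Orientations are given as a unit quaternion [x, y, z, w].
In Python, from rig import robot gives the robot as it stands.
- The arm moves only by the tool carry_out, never from a script. Its argument "moves" is a list of rows, each a list of 7 numbers: the opening, from 0 (shut) to 1 (fully open), then the shift along the tool's x, y, z in cm, then the turn, a rotation vector about the tool's x, y, z in rad. In form: [[grip, x, y, z, rx, ry, rz], ...]. A call has 1 to 20 rows; each row is the pose to reach, as a shift and turn from the pose commanded when the call began, along the tool's axes at that moment; what a row does not reach only later rows make up. A row lasts 1/10 s, in which the tool goes at most 50 mm and 8.59 degrees, less where a joint would pass 70% of its speed; a pose out of reach is approached as far as the arm can. A call with a gripper value outside its range is refused whole. The fingers move at their own pace and stop on an object; "force" is the grip in N (left out, the last holds). Time passes only in rows, so rows that repeat a pose let the fingers close. It gives the time, the measured TCP pose, the force and the opening at its end, in the units of the state.
- robot.get_obs(): the state, without advancing time (a new reading comes with each control period).
- robot.camera(name): name is "scene" or "top" or "wrist"; returns the picture (384x512x3 uint8, red, green, blue); there is no depth.
- robot.camera_params(name): a dict with "fx", "fy", "cx", "cy" (pixels), "extrinsics" (4x4, takes a point from camera to world coordinates); the wrist camera has in their place "mount" (4x4, takes a point from camera to tool coordinates, whose origin is the TCP and whose axes are the tool frame's). Camera axes: x right, y down, z forward; pixel columns grow to the right and rows downward; lengths in m; the calibration is good to about 2 mm. The wrist camera is an equidistant fisheye: a pixel r from the principal point sees the ray r / f radians off the axis. A picture is of the moment at which its call begins: read the wrist's pose just before it. camera_params takes no time and is no camera call.
- robot.hand_in(): hands the job in, once; it reports no verdict.
The state is a dict: "time": time; "q": joint angles; "joint_velocities": joint speeds; "joint_torque": joint torques, N m; "position": TCP position; "tool_rot": TCP orientation; "ft_force": force on the tool from outside, world axes, zero at the start; "moment": the same for the moment, N m; "grip_width": finger opening in m.
Only numpy, scipy, OpenCV 4.12 (cv2) and the standard library are available. Lean on these libraries where they do the work, as an engineer would, in place of code of your own. Each camera call takes 0.05 s, during which the arm holds its last target.

## Working session

There is one attempt and no reset: what is moved stays moved. The work goes in short steps, Python scripts to look and compute and a tool call to move; the robot and the scene stay as the last step left them, time stands still between calls to the robot, and variables do not carry over. Pictures are saved under pics/ and viewed, and the job is handed in when it is done.

Besides the shell and the picture viewer there is one more tool, called as a command line: name --pt "numbers of a row" for each row, then --argument value for the rest. carry_out: Moves the arm, as the interface text tells. Its arguments: {"type":"object","properties":{"moves":{"type":"array"},"force":{"type":"number"}},"required":["moves"]}

```bash
mkdir -p pics; ls; python3 - <<'E'
from rig import robot
import cv2,numpy as np
np.set_printoptions(precision=4,suppress=True)
o=robot.get_obs();print(o)
for n in("top","scene"):
    p=robot.camera_params(n);print(n,p)
    cv2.imwrite(f"pics/{n}0.png",robot.camera(n)[:,:,::-1])
print(robot.camera_params("wrist"))
E
```

```text
pics
{'time': 0.0, 'q': array([ 1.0435,  0.5285,  1.4339,  0.    ,  1.1814, -0.1785]), 'joint_velocities': array([ 0.0008,  0.0005, -0.0001, -0.0023,  0.0009,  0.0006]), 'joint_torque': array([ -0.0004, -44.0035, -17.6591,   0.0631,   0.0582,  -0.0002]), 'position': array([0.2132, 0.5868, 0.2466]), 'tool_rot': array([ 0.5795,  0.4049, -0.4064, -0.5789]), 'ft_force': array([-0.1494, -0.194 , -0.3046]), 'moment': array([-0.0167,  0.0373, -0.0009]), 'grip_width': 0.08682668987584984}
top {'fx': 449.2095449125609, 'fy': 449.2095449125609, 'cx': 248.2252886720775, 'cy': 191.449469881884, 'extrinsics': array([[-0.0213, -0.9918,  0.1259,  0.3608],
       [-0.9998,  0.0214, -0.0002, -0.0201],
       [-0.0025, -0.1259, -0.992 ,  1.7173],
       [ 0.    ,  0.    ,  0.    ,  1.    ]])}
scene {'fx': 379.3153820005334, 'fy': 379.3153820005334, 'cx': 248.92456677234242, 'cy': 192.66232440871283, 'extrinsics': array([[ 0.4086,  0.6994, -0.5864,  1.2519],
       [ 0.9127, -0.317 ,  0.2579, -0.3343],
       [-0.0055, -0.6406, -0.7679,  0.9796],
       [ 0.    ,  0.    ,  0.    ,  1.    ]])}
{'fx': 297.3186396354542, 'fy': 297.3186396354542, 'cx': 254.38559444271476, 'cy': 190.47567428413674, 'mount': array([[ 1.    , -0.0001, -0.0006,  0.0005],
       [ 0.0005, -0.2607,  0.9654, -0.1363],
       [-0.0003, -0.9654, -0.2607,  0.0711],
       [ 0.    ,  0.    ,  0.    ,  1.    ]])}
```

```bash
python3 - <<'E'
import cv2
a=cv2.imread("pics/top0.png")
cv2.imwrite("pics/top0b.png",cv2.resize(a,(800,600),interpolation=cv2.INTER_CUBIC))
a=cv2.imread("pics/scene0.png")
cv2.imwrite("pics/scene0b.png",cv2.resize(a,(800,600),interpolation=cv2.INTER_CUBIC))
E
```

```text
(no output)
```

View pics/top0b.png

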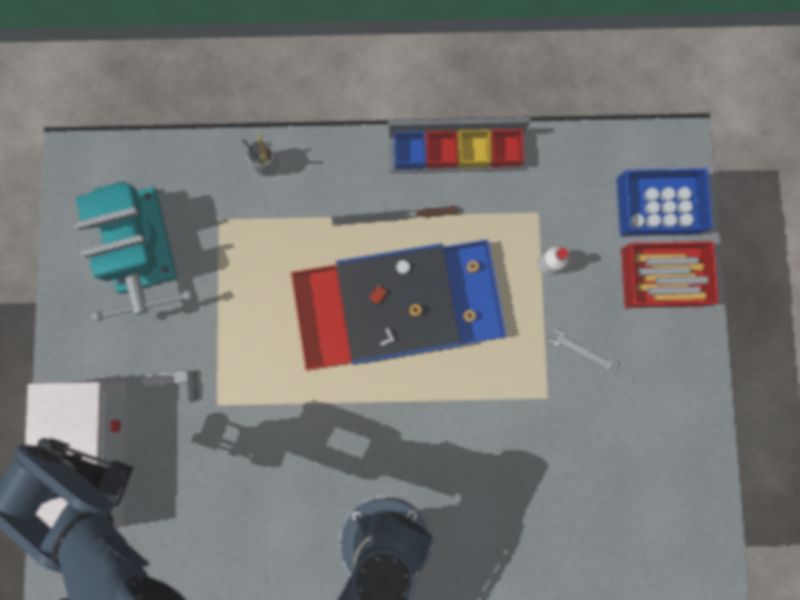

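View pics/scene0b.png

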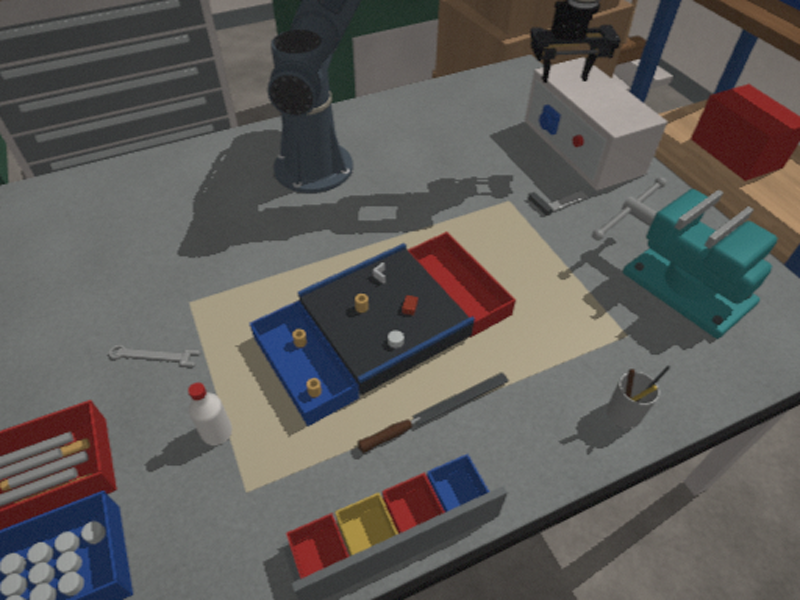

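```bash
python3 - <<'E'
import cv2
a=cv2.imread("pics/top0.png")[145:245,180:330]
cv2.imwrite("pics/top0c.png",cv2.resize(a,None,fx=5.3,fy=5.3,interpolation=cv2.INTER_CUBIC))
a=cv2.imread("pics/scene0.png")[145:275,155:335]
cv2.imwrite("pics/scene0c.png",cv2.resize(a,None,fx=4.4,fy=4.4,interpolation=cv2.INTER_CUBIC))
E
```

```text
(no output)
```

View pics/top0c.png

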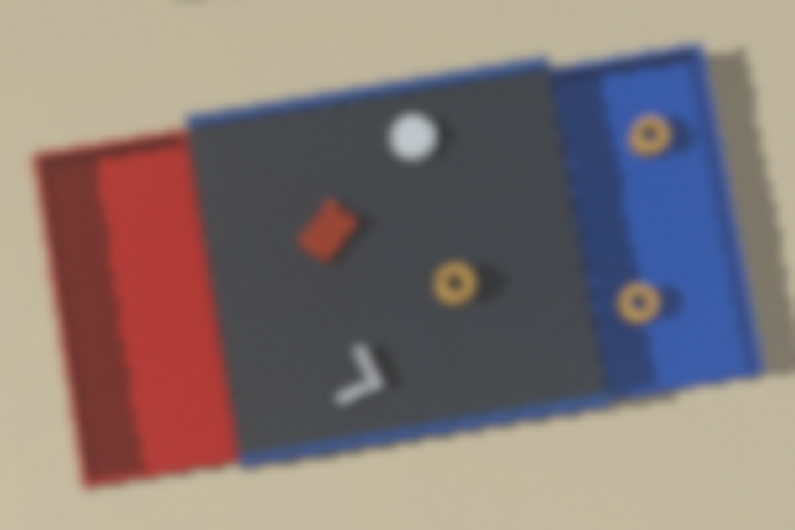

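View pics/scene0c.png

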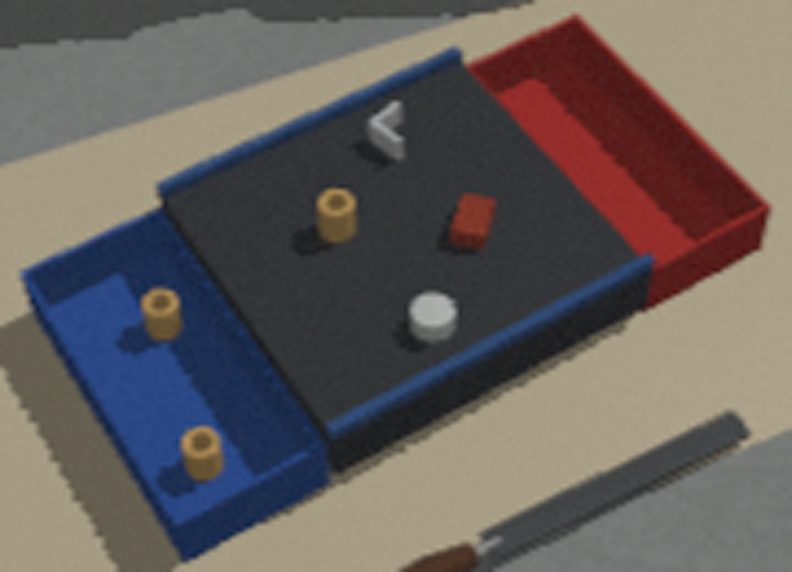

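```bash
cat > h.py <<'E'
from rig import robot
import numpy as np
np.set_printoptions(precision=4,suppress=True)
def ray(n,u,v,z):
    p=robot.camera_params(n);E=p['extrinsics']
    d=E[:3,:3]@np.array([(u-p['cx'])/p['fx'],(v-p['cy'])/p['fy'],1]);o=E[:3,3]
    return (o+d*(z-o[2])/d[2])[:2]
T=lambda u,v,z:ray('top',180+(u+.5)/5.3-.5,145+(v+.5)/5.3-.5,z)
S=lambda u,v,z:ray('scene',155+(u+.5)/4.4-.5,145+(v+.5)/4.4-.5,z)
E
python3 - <<'E'
from h import *
D={'slug':((413,137),(433,311),.078),'stub':((328,231),(475,213),.076),'bush':((455,283),(337,200),.09),
'angcorner':((382,386),(370,127),.08),'angA':((338,402),(400,104),.08),'angB':((360,346),(402,148),.08),
'c-x+y':((240,466),(460,52),.07),'c-x-y':((608,398),(160,187),.07),'c+x-y':((548,60),(332,430),.07),'c+x+y':((188,118),(652,260),.07)}
P={}
for k,(t,s,z) in D.items():
    a,b=T(*t,z),S(*s,z);P[k]=(a+b)/2;print(k,a,b,P[k])
c=sum(P[k] for k in P if k[:2]=='c-' or k[:2]=='c+')/4
y=(P['c-x+y']-P['c-x-y']+P['c+x+y']-P['c+x-y']);yaw=np.arctan2(-y[0],y[1])
print(c,yaw)
R=np.array([[np.cos(yaw),-np.sin(yaw)],[np.sin(yaw),np.cos(yaw)]])
for k in P: print(k,(P[k]-c)@R*1000)
E
```

```text
slug [ 0.6464 -0.0565] [ 0.6477 -0.056 ] [ 0.647  -0.0563]
stub [0.5817 0.0041] [0.5806 0.007 ] [0.5812 0.0056]
bush [ 0.5419 -0.0827] [ 0.5406 -0.0809] [ 0.5412 -0.0818]
angcorner [ 0.4728 -0.031 ] [ 0.4778 -0.0293] [ 0.4753 -0.0302]
angA [ 0.4624 -0.0005] [0.4656 0.0001] [ 0.464  -0.0002]
angB [ 0.5007 -0.0164] [ 0.5064 -0.0163] [ 0.5036 -0.0164]
c-x+y [0.4204 0.068 ] [0.4255 0.0682] [0.423  0.0681]
c-x-y [ 0.4618 -0.1872] [ 0.4607 -0.1866] [ 0.4613 -0.1869]
c+x-y [ 0.7007 -0.1531] [ 0.7017 -0.1517] [ 0.7012 -0.1524]
c+x+y [0.6647 0.101 ] [0.665  0.1027] [0.6649 0.1018]
[ 0.5626 -0.0423] 0.14550944585920644
slug [ 81.5599 -26.062 ]
stub [25.3747 44.702 ]
bush [-26.8168 -35.9818]
angcorner [-84.5982  24.6923]
angA [-91.3875  55.9452]
angB [-54.624   34.2232]
c-x+y [-122.1217  129.5102]
c-x-y [-121.1899 -128.3353]
c+x-y [ 121.1899 -128.9863]
c+x+y [122.1217 127.8114]
```

```bash
cat >> h.py <<'E'
from scipy.spatial.transform import Rotation as Ro
C=np.array([.5626,-.0423]);YAW=.1455
def w(px,py): 
    c,s=np.cos(YAW),np.sin(YAW);return C+np.array([c*px-s*py,s*px+c*py])/1000
def plan(px,py,z,p,R):
    "shift in tool axes cm"
    return 100*R.T@(np.r_[w(px,py),z]-p)
def want(sgn=1):
    x=np.array([np.cos(YAW),np.sin(YAW),0])*sgn;y=np.array([0,0,-1.]);return np.c_[x,y,np.cross(x,y)]
E
python3 - <<'E'
from h import *
o=robot.get_obs();R=Ro.from_quat(o['tool_rot']).as_matrix();p=o['position'];print(R)
for s in(1,-1):print(s,(Ro.from_matrix(R.T@want(s))).as_rotvec())
print(w(82,-65),w(82,150),w(-80,150))
print(plan(82,-65,.247,p,R))
E
```

```text
[[ 0.3418 -0.001  -0.9398]
 [ 0.9398 -0.0017  0.3418]
 [-0.0019 -1.      0.0004]]
1 [ 0.0007  1.0765 -0.0019]
-1 [-0.0022 -2.0651 -0.0008]
[ 0.6532 -0.0947] [0.622 0.118] [0.4617 0.0945]
[-49.0199   0.0336 -64.6344]
```

carry_out --pt "0 -49 0 -64.6 0 1.0765 0" --pt "0 -49 0 -64.6 0 1.0765 0" --pt "0 -49 0 -64.6 0 1.0765 0" --pt "0 -49 0 -64.6 0 1.0765 0" --pt "0 -49 0 -64.6 0 1.0765 0" --pt "0 -49 0 -64.6 0 1.0765 0" --pt "0 -49 0 -64.6 0 1.0765 0" --pt "0 -49 0 -64.6 0 1.0765 0" --pt "0 -49 0 -64.6 0 1.0765 0" --pt "0 -49 0 -64.6 0 1.0765 0" --pt "0 -49 0 -64.6 0 1.0765 0" --pt "0 -49 0 -64.6 0 1.0765 0" --pt "0 -49 0 -64.6 0 1.0765 0" --pt "0 -49 0 -64.6 0 1.0765 0" --pt "0 -49 0 -64.6 0 1.0765 0" --pt "0 -49 0 -64.6 0 1.0765 0" --pt "0 -49 0 -64.6 0 1.0765 0" --pt "0 -49 0 -64.6 0 1.0765 0" --pt "0 -49 0 -64.6 0 1.0765 0" --pt "0 -49 0 -64.6 0 1.0765 0"

```text
time: 2.1
position: [0.652, -0.0919, 0.2473]
tool_rot: [-0.705, -0.051, 0.053, 0.706]
ft_force: [0.4, -0.0, -0.4]
grip_width: 0.0006
```

Check with the wrist camera to refine the finger-to-slug alignment.

```bash
python3 - <<'E'
from h import *
import cv2
o=robot.get_obs();R=Ro.from_quat(o['tool_rot']).as_matrix();p=o['position'];print(p,R)
print(Ro.from_matrix(R.T@want()).as_rotvec(), o['q'])
cv2.imwrite("pics/w1.png",cv2.resize(robot.camera('wrist')[:,:,::-1],(800,600),interpolation=cv2.INTER_CUBIC))
for y in(-65,-63,135,147): print(y,plan(82,y,.09,p,R))
E
```

```text
[ 0.652  -0.0919  0.2473] [[ 0.9892 -0.0018 -0.1468]
 [ 0.1468  0.001   0.9892]
 [-0.0016 -1.      0.0013]]
[-0.0013  0.0018 -0.0016] [-0.3096  0.5747  1.3415  0.0005  1.2275 -0.4571]
-65 [ 0.0999 15.7316 -0.314 ]
-63 [ 0.1003 15.7319 -0.114 ]
135 [ 0.1357 15.7572 19.6859]
147 [ 0.1378 15.7587 20.8859]
```

View pics/w1.png

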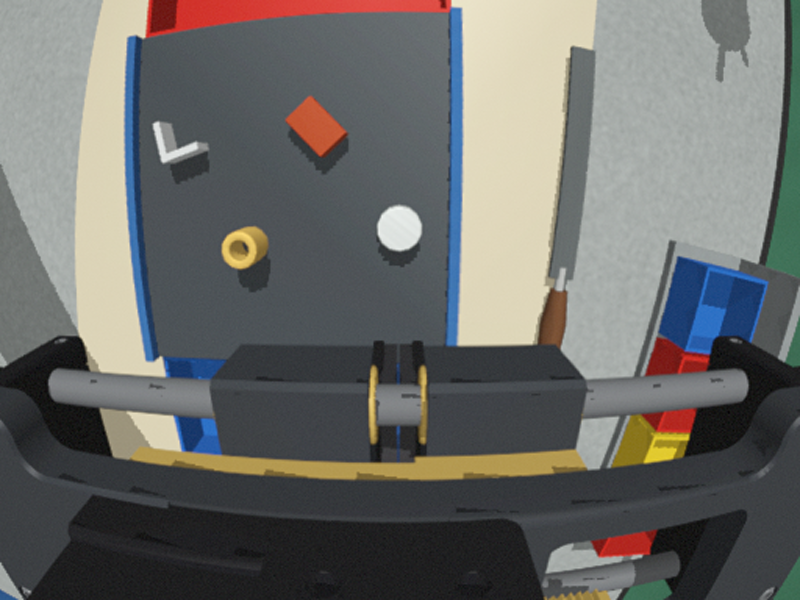

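carry_out --pt "0 0.1 4 -0.3 0 0 0" --pt "0 0.1 8 -0.3 0 0 0" --pt "0 0.1 12 -0.3 0 0 0" --pt "0 0.1 14.5 -0.3 0 0 0" --pt "0 0.1 15.7 -0.3 0 0 0" --pt "0 0.1 15.7 -0.3 0 0 0" --pt "0 0.1 15.7 -0.3 0 0 0"

```text
time: 2.85
position: [0.6555, -0.0964, 0.0919]
tool_rot: [0.706, 0.052, -0.051, -0.705]
ft_force: [-0.3, -0.3, -0.2]
grip_width: 0.0005
```

```bash
python3 - <<'E'
from h import *
import cv2
o=robot.get_obs();R=Ro.from_quat(o['tool_rot']).as_matrix();p=o['position'];print(p,o['ft_force'])
cv2.imwrite("pics/w2.png",cv2.resize(robot.camera('wrist')[:,:,::-1],(800,600),interpolation=cv2.INTER_CUBIC))
cv2.imwrite("pics/s2.png",cv2.resize(robot.camera('scene')[145:275,155:335,::-1],None,fx=4.4,fy=4.4,interpolation=cv2.INTER_CUBIC))
for y in(-65,135,147): print(y,plan(82,y,.09,p,R))
# wrist measurements from w1 at pose
def W(u,v,z,p,R):
    P=robot.camera_params('wrist');u=(u+.5)/800*512-.5-P['cx'];v=(v+.5)/600*384-.5-P['cy'];r=np.hypot(u,v);t=r/P['fx']
    d=np.array([u/r*np.sin(t),v/r*np.sin(t),np.cos(t)]);M=P['mount'];d=R@M[:3,:3]@d;q=p+R@M[:3,3];q=q+d*(z-q[2])/d[2]
    a=q[:2]-C;c,s=np.cos(YAW),np.sin(YAW);return 1000*np.array([c*a[0]+s*a[1],-s*a[0]+c*a[1]])
p=np.array([.652,-.0919,.2473]);R=np.array([[.9892,-.0018,-.1468],[.1468,.001,.9892],[-.0016,-1,.0013]])
for n,u,v,z in(('slug',399,228,.078),('stub',316,125,.076),('bush',244,247,.09),('angcorner',166,160,.08),('A',157,123,.08),('B',208,147,.08)):print(n,W(u,v,z,p,R))
E
```

```text
[ 0.6555 -0.0964  0.0919] [-0.2972 -0.3059 -0.2217]
-65 [-0.208   0.1889  0.2009]
135 [-0.1914  0.1696 20.2009]
147 [-0.1904  0.1684 21.4009]
slug [ 81.8735 -25.1888]
stub [27.1511 44.2001]
bush [-20.8158 -34.9997]
angcorner [-81.8214  27.5569]
A [-88.9484  55.0316]
B [-48.2799  33.7512]
```

View pics/w2.png

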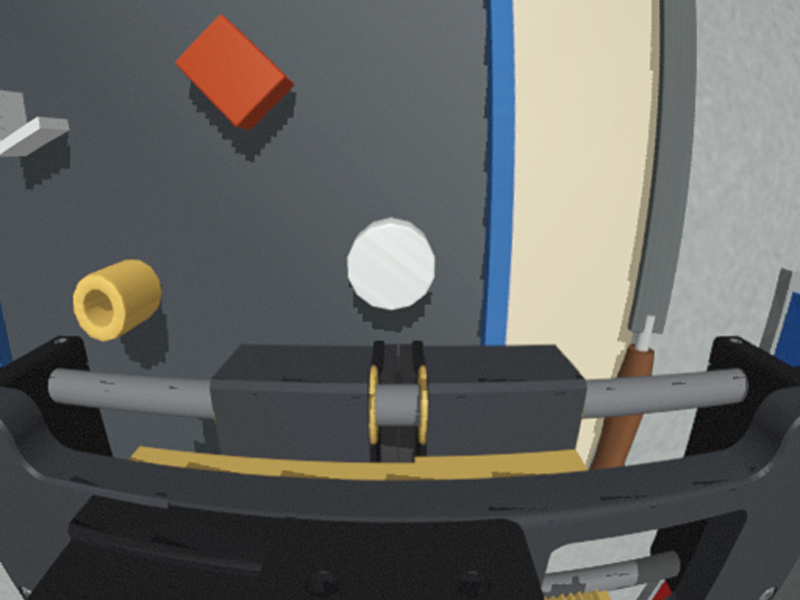

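View pics/s2.png

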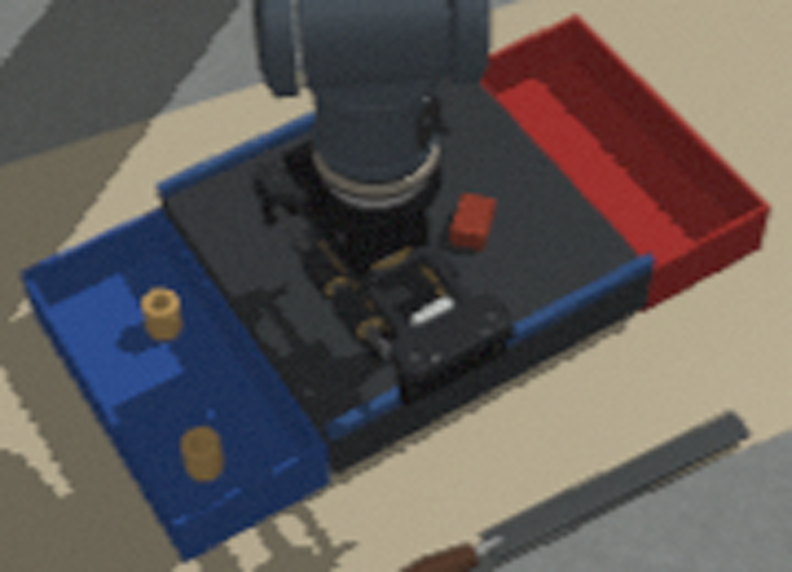

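carry_out --pt "0 -0.2 0.2 0.5 0 0 0" --pt "0 -0.2 0.2 1.2 0 0 0" --pt "0 -0.2 0.2 2.4 0 0 0" --pt "0 -0.2 0.2 3.8 0 0 0" --pt "0 -0.2 0.2 5.2 0 0 0" --pt "0 -0.2 0.2 6.6 0 0 0" --pt "0 -0.2 0.2 8 0 0 0" --pt "0 -0.2 0.2 9.4 0 0 0" --pt "0 -0.2 0.2 10.8 0 0 0" --pt "0 -0.2 0.2 12.2 0 0 0" --pt "0 -0.2 0.2 13.6 0 0 0" --pt "0 -0.2 0.2 15 0 0 0" --pt "0 -0.2 0.2 16.4 0 0 0" --pt "0 -0.2 0.2 17.8 0 0 0" --pt "0 -0.2 0.2 19.2 0 0 0" --pt "0 -0.2 0.2 20.4 0 0 0" --pt "0 -0.2 0.2 21.4 0 0 0" --pt "0 -0.2 0.2 21.4 0 0 0" --pt "0 -0.2 0.2 21.4 0 0 0"

```text
time: 4.85
position: [0.6216, 0.1149, 0.0884]
tool_rot: [0.705, 0.052, -0.052, -0.705]
ft_force: [-0.2, -0.2, 0.1]
grip_width: 0.0004
```

```bash
python3 - <<'E'
from h import *
import cv2
o=robot.get_obs();R=Ro.from_quat(o['tool_rot']).as_matrix();p=o['position'];print(p,o['ft_force'],o['time'])
cv2.imwrite("pics/w3.png",cv2.resize(robot.camera('wrist')[:,:,::-1],(800,600),interpolation=cv2.INTER_CUBIC))
cv2.imwrite("pics/s3.png",cv2.resize(robot.camera('scene')[145:275,155:335,::-1],None,fx=4.4,fy=4.4,interpolation=cv2.INTER_CUBIC))
for a in((82,147,.14),(26,0,.14),(26,0,.09)): print(a,plan(*a,p,R))
E
```

```text
[0.6216 0.1149 0.0884] [-0.2414 -0.2243  0.0962] 4.85
(82, 147, 0.14) [ 0.0857 -5.1563 -0.0029]
(26, 0, 0.14) [ -5.5234  -5.1531 -14.6995]
(26, 0, 0.09) [ -5.5226  -0.1531 -14.6987]
```

View pics/w3.png

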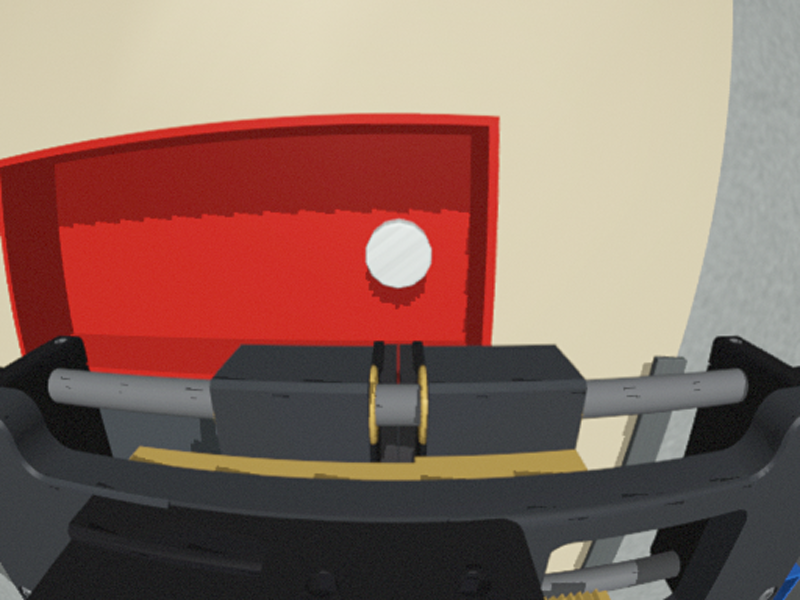

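View pics/s3.png

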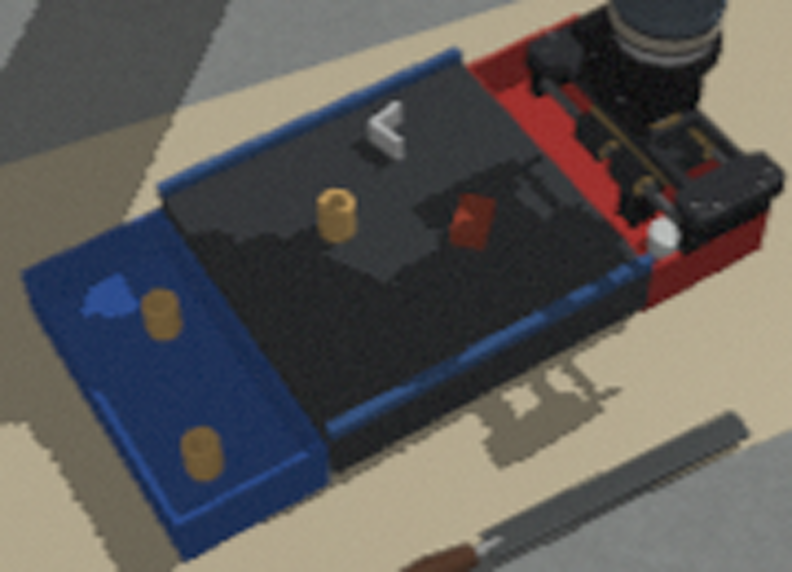

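carry_out --pt "0 0 -4 0 0 0 0" --pt "0 0 -6 0 0 0 0" --pt "0 -1.5 -6 -4 0 0 0" --pt "0 -3 -6 -8 0 0 0" --pt "0 -4.5 -6 -12 0 0 0" --pt "0 -5.5 -6 -14.9 0 0 0" --pt "0 -5.5 -6 -14.9 0 0 0" --pt "0 -5.5 -6 -14.9 0 0 0" --pt "0 -5.5 -3 -14.9 0 0 0" --pt "0 -5.5 -0.2 -14.9 0 0 0" --pt "0 -5.5 -0.2 -14.9 0 0 0" --pt "0 -5.5 -0.2 -14.9 0 0 0"

```text
time: 6.15
position: [0.5888, -0.0396, 0.0904]
tool_rot: [-0.705, -0.051, 0.052, 0.705]
ft_force: [-0.2, 0.3, 0.8]
grip_width: 0.0004
```

```bash
python3 - <<'E'
from h import *
import cv2
o=robot.get_obs();R=Ro.from_quat(o['tool_rot']).as_matrix();p=o['position'];print(p,o['ft_force'],o['time'])
cv2.imwrite("pics/w4.png",cv2.resize(robot.camera('wrist')[:,:,::-1],(800,600),interpolation=cv2.INTER_CUBIC))
for a in((26,0,.09),(26,147,.09)): print(a,plan(*a,p,R))
E
```

```text
[ 0.5888 -0.0396  0.0904] [-0.2223  0.2609  0.8272] 6.15
(26, 0, 0.09) [-0.0284  0.0388  0.1155]
(26, 147, 0.09) [-0.0092  0.0478 14.8155]
```

View pics/w4.png

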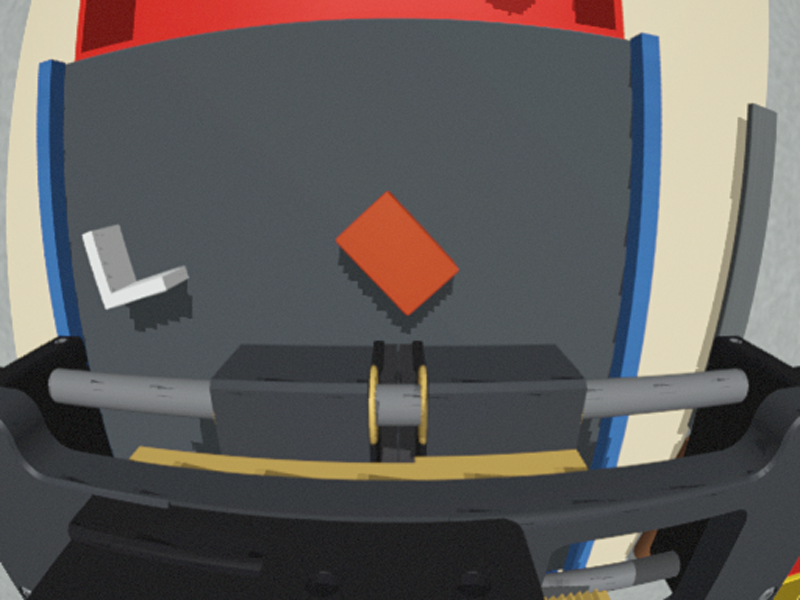

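carry_out --pt "0 0 0 0.6 0 0 0" --pt "0 0 0 1.4 0 0 0" --pt "0 0 0 2.2 0 0 0" --pt "0 0 0 3.2 0 0 0" --pt "0 0 0 4.4 0 0 0" --pt "0 0 0 5.8 0 0 0" --pt "0 0 0 7.2 0 0 0" --pt "0 0 0 8.6 0 0 0" --pt "0 0 0 10 0 0 0" --pt "0 0 0 11.4 0 0 0" --pt "0 0 0 12.8 0 0 0" --pt "0 0 0 14 0 0 0" --pt "0 0 0 14.8 0 0 0" --pt "0 0 0 14.8 0 0 0" --pt "0 0 0 14.8 0 0 0"

```text
time: 7.7
position: [0.5674, 0.1058, 0.0905]
tool_rot: [0.705, 0.052, -0.052, -0.705]
ft_force: [-0.0, 0.0, 0.2]
grip_width: 0.0003
```

```bash
python3 - <<'E'
from h import *
import cv2
o=robot.get_obs();R=Ro.from_quat(o['tool_rot']).as_matrix();p=o['position'];print(p,o['ft_force'],o['time'])
cv2.imwrite("pics/w5.png",cv2.resize(robot.camera('wrist')[:,:,::-1],(800,600),interpolation=cv2.INTER_CUBIC))
for a in((26,147,.09),(-79,2,.09),(-79,2,.15)): print(a,plan(*a,p,R))
E
```

```text
[0.5674 0.1058 0.0905] [-0.019   0.0284  0.2005] 7.7
(26, 147, 0.09) [-0.0242  0.0543  0.1189]
(-79, 2, 0.09) [-10.5302   0.0565 -14.3768]
(-79, 2, 0.15) [-10.5296  -5.9435 -14.3781]
```

View pics/w5.png

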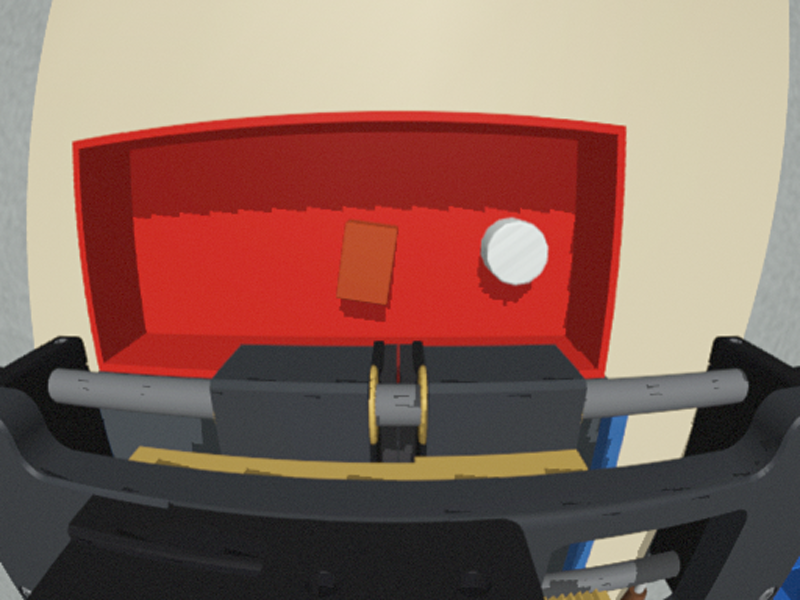

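carry_out --pt "0 0 -4 0 0 0 0" --pt "0 0 -6 0 0 0 0" --pt "0 -2.5 -6 -3.5 0 0 0" --pt "0 -5 -6 -7 0 0 0" --pt "0 -7.5 -6 -10.5 0 0 0" --pt "0 -9.5 -6 -13.2 0 0 0" --pt "0 -10.5 -6 -14.6 0 0 0" --pt "0 -10.5 -6 -14.6 0 0 0" --pt "0 -10.5 -6 -14.6 0 0 0" --pt "0 -10.5 -3 -14.6 0 0 0" --pt "0 -10.5 0 -14.6 0 0 0" --pt "0 -10.5 0 -14.6 0 0 0" --pt "0 -10.5 0 -14.6 0 0 0"

```text
time: 9.05
position: [0.4848, -0.0532, 0.0904]
tool_rot: [-0.705, -0.051, 0.052, 0.705]
ft_force: [-0.1, -0.5, -0.4]
grip_width: 0.0005
```

```bash
python3 - <<'E'
from h import *
import cv2
o=robot.get_obs();R=Ro.from_quat(o['tool_rot']).as_matrix();p=o['position'];print(p,o['ft_force'],o['time'])
cv2.imwrite("pics/w6.png",cv2.resize(robot.camera('wrist')[:,:,::-1],(800,600),interpolation=cv2.INTER_CUBIC))
for a in((-79,2,.09),(-79,147,.09)): print(a,plan(*a,p,R))
E
```

```text
[ 0.4848 -0.0532  0.0904] [-0.0793 -0.5461 -0.4333] 9.05
(-79, 2, 0.09) [-0.0422  0.0397  0.1508]
(-79, 147, 0.09) [-0.0259  0.049  14.6508]
```

View pics/w6.png

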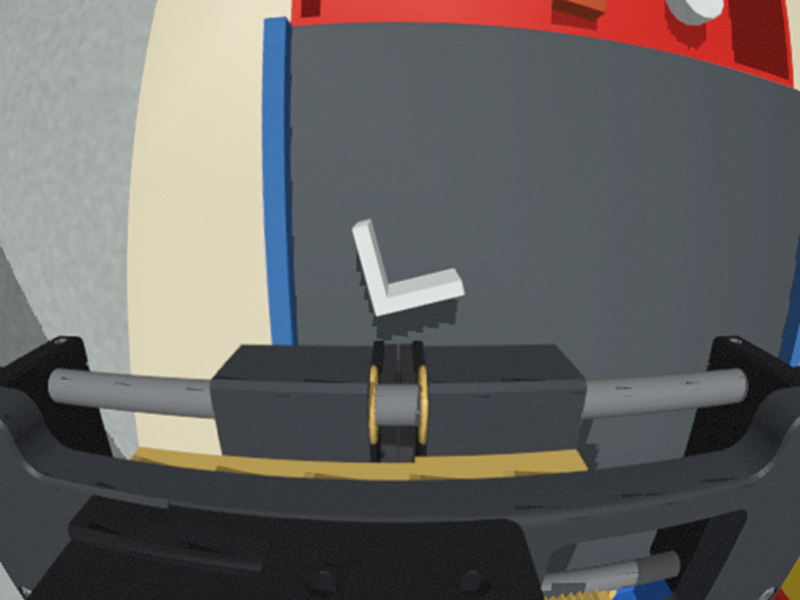

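carry_out --pt "0 0 0 0.6 0 0 0" --pt "0 0 0 1.4 0 0 0" --pt "0 0 0 2.2 0 0 0" --pt "0 0 0 3.2 0 0 0" --pt "0 0 0 4.4 0 0 0" --pt "0 0 0 5.8 0 0 0" --pt "0 0 0 7.2 0 0 0" --pt "0 0 0 8.6 0 0 0" --pt "0 0 0 10 0 0 0" --pt "0 0 0 11.4 0 0 0" --pt "0 0 0 12.8 0 0 0" --pt "0 0 0 14 0 0 0" --pt "0 0 0 14.6 0 0 0" --pt "0 0 0 14.6 0 0 0" --pt "0 0 0 14.6 0 0 0"

```text
time: 10.6
position: [0.4636, 0.0905, 0.0905]
tool_rot: [0.705, 0.052, -0.051, -0.705]
ft_force: [0.6, 0.2, 0.2]
grip_width: 0.0004
```

```bash
python3 - <<'E'
from h import *
import cv2
o=robot.get_obs();print(o['position'],o['ft_force'],o['time'])
cv2.imwrite("pics/w7.png",cv2.resize(robot.camera('wrist')[:,:,::-1],(800,600),interpolation=cv2.INTER_CUBIC))
E
```

```text
[0.4636 0.0905 0.0905] [0.5966 0.2379 0.2296] 10.6
```

View pics/w7.png

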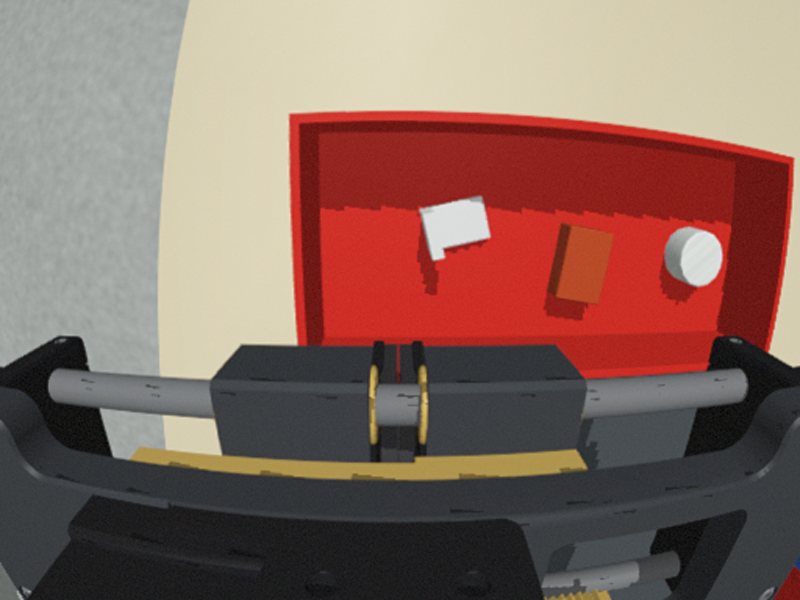

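All three are in the bin. I'll lift clear and look once more.

carry_out --pt "0 0 -4 0 0 0 0" --pt "0 0 -8 0 0 0 0" --pt "0 0 -12 0 0 0 0" --pt "0 0 -15 0 0 0 0" --pt "0 0 -15 0 0 0 0" --pt "0 0 -15 0 0 0 0" --pt "0 0 -15 0 0 0 0" --pt "0 0 -15 0 0 0 0"

```text
time: 11.45
position: [0.4625, 0.0903, 0.2391]
tool_rot: [-0.705, -0.05, 0.052, 0.705]
ft_force: [0.2, 0.0, -0.1]
grip_width: 0.0005
```

```bash
python3 - <<'E'
from h import *
import cv2
o=robot.get_obs();print(o['position'],o['ft_force'],o['time'])
cv2.imwrite("pics/s8.png",cv2.resize(robot.camera('scene')[:,:,::-1],(800,600),interpolation=cv2.INTER_CUBIC))
E
```

```text
[0.4625 0.0903 0.2391] [ 0.2474  0.0071 -0.1263] 11.45
```

View pics/s8.png

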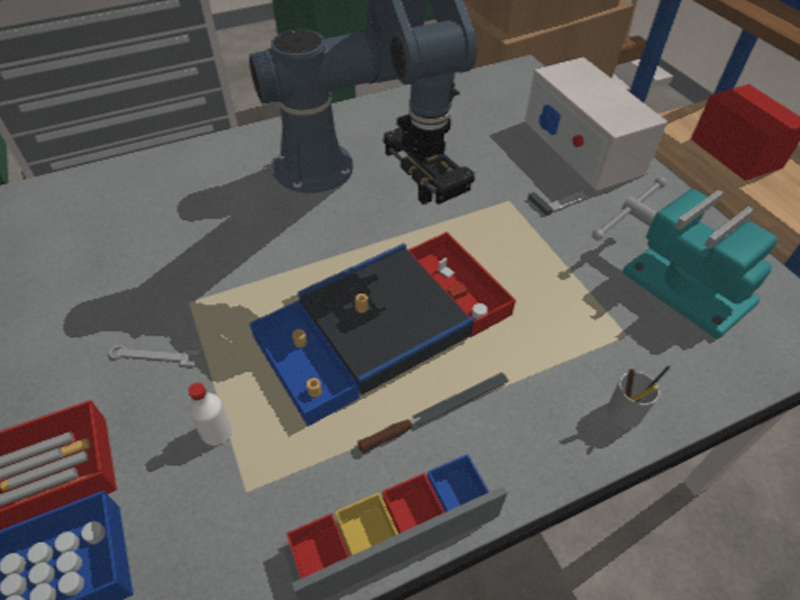

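The three offcuts are in the red bin (around (445,268), (457,290) and (480,312)). The bush is unmoved at (361,302), and everything else is as it was.

```bash
python3 -c "
from rig import robot
print(robot.hand_in())"
```

```text
the job is handed in; nothing more can be done
None
```

I swept the slug, the stub and the angle piece, in that order, along the plate with the closed fingers. All three dropped over the +y end into the red scrap bin. I then lifted the arm clear and handed the job in at about 11.5 s of the 54 s allowed.

- **Offcuts:** the last wrist and scene pictures show all three lying inside the red bin, with nothing fallen anywhere else.
- **Bushes and bench:** the brass bush is standing where it was, the two in the blue bin are unchanged, and the file, wrench, oil and square look untouched.
- **Forces:** every reading between moves was below 1 N. I did not record force during the pushes.
- **Disagreement:** position estimates from the fixed cameras and the wrist camera differed by up to 6 mm, for the bush and one tip of the angle piece. This did not matter, because I checked finger alignment in the wrist picture before each push.

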